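Snap the end cap into a leather case with the cupped driver

ROBOT

A 6-joint arm with a two-finger parallel gripper is mounted at the origin on the work surface. World frame = base frame: x ahead of the robot, y to its left, z up, the work surface at z = 0. Lengths are in m, angles in rad, forces in N, time in s.
With the tool pointing down it reaches from about 0.3 to 0.775 m from the base axis. Payload 14.6 kg.
Tool frame: the origin (TCP) lies midway between the tips of the shut fingers; the grasp point (between the pads) lies 19 mm behind it (ctrl.tcp_to_grasp is the z of the grasp point in the tool frame, in m); z points along the fingers, y is the line along which they close (so a half turn about z gives the same grasp; the last joint's range is limited). The gripper opens to 94 mm and grips with 3 to 60 N. Pads are 16 mm wide; open, the fingers measure 119 mm over their backs; the gripper's body (75 mm by 177 mm) begins 78 mm behind the grasp point.
Start: joints at [1.162, 0.3, 1.521, -0, 1.321, -0.067], TCP at [0.184, 0.518, 0.205] pointing down, gripper open.
Joint ranges: [-3.03, 3.03], [-0.79, 2.21], [0.23, 2.52], [-1.04, 4.18], [0, 3.07], [-2.55, 2.55]. Speed limits (rad/s): [2.22, 2.22, 2.57, 3.14, 3.14, 3.14].

INTERFACE

Orientations are given as [roll, pitch, yaw] about the fixed x, y, z axes, in that order (R = Rz(yaw) Ry(pitch) Rx(roll)).
In Python, from station import monitor, camera, ctrl gives the robot as it stands.
- The arm moves only by the tool apply_moves, never from a script. Its argument "plan" is one flat list of numbers, 4 for each row, row after row: the shift along the tool's x, y, z in mm, then the turn about the tool's z in rad. In form: [dx, dy, dz, spin, dx, dy, dz, spin, ...]. A call has 1 to 20 rows; each row shifts and turns the commanded pose from where the row before left it, along the tool's axes as they then stand; what a row does not reach is not made up. A row lasts 1/10 s, in which the tool goes at most 50 mm and 8.59 degrees, less where a joint would pass 70% of its speed; a pose out of reach is approached as far as the arm can. A call is refused whole if a number of a shift passes 50 or a number of a turn 0.15, either way. A call with a gripper value outside its range is refused whole. "hand" is the gripper command: -1 is shut, 1 is fully open, values between are in proportion, set as the call begins (left out, the last holds). The fingers move at their own pace and stop on an object; "squeeze" is the grip in N (left out, the last holds). Time passes only in rows, so rows that do not move let the fingers close. It gives the time, the measured TCP pose, the force, the opening and the grip force at its end, in the units of the state.
- monitor.get_obs(): the state, without advancing time (a new reading comes with each control period).
- camera(name): name is "scene" or "side" or "wrist"; returns a dict with "image" (384x512x3 uint8, red, green, blue), "range_z" (384x512 float32, m along the optical axis (not along the pixel's ray), 0 where there is no reading), "mtx" (3x3 intrinsics, pixels), "rvec" (rotation vector, rad) and "tvec" (3), from world to camera coordinates, as OpenCV has them. Camera axes: x right, y down, z forward; pixel columns grow to the right and rows downward; lengths in m; the calibration is good to about 2 mm. The wrist camera is an equidistant fisheye: a pixel r from the principal point sees the ray r / f radians off the axis. A picture is of the moment at which its call begins.
- ctrl.hand_in(): hands the job in; it is judged then, once.
The state is a dict: "time_s": time; "qpos": joint angles; "joint_vel": joint speeds; "tau": joint torques, N m; "ee_pos": TCP position; "eef_rot": TCP orientation; "force": force on the tool from outside, world axes, zero at the start; "moment": the same for the moment, N m; "grip_width": finger opening in m; "grip_force": force on a finger pad.
Only numpy, scipy, OpenCV 4.12 (cv2) and the standard library are available. Lean on these libraries where they do the work, as an engineer would, in place of code of your own. Each camera call takes 0.05 s, during which the arm holds its last target. There are 200 camera calls.

TASK

Stand the loose aluminium cap, knob up, in the open mouth of the leather case held in the clamping block and let go: it stops part-way on the catches, and must not be forced farther with the gripper. Then take the larger wooden driver, the one whose hollow foot fits over the cap's knob, set it squarely on the cap and press straight down until the cap clicks fully home on the rim, and stand the driver upright on its wooden board again. Leave the small driver, the finished case and the awl where they are.

Things in the scene. Friction and masses are not known exactly. Their poses are not given: they have to be found in the camera images.
- case_mouth (a point): Centre of the case's open mouth, level with the top of its rim, 125 mm above the bench; z is up. The bore is 64 mm across and 40 mm deep. Four sprung steel catches round it, 16 mm below the rim, leave 57 mm between them until a cap's bead pushes them back.
- case: The case to be closed, fixed to the bench: an upright leather-covered tube 76 mm in diameter with a black collar (77 mm) round its mouth, held in a split wooden clamping block 110 x 110 mm (along its own x and y), 34 mm high. Origin: centre of the block's underside; z up; the mouth is straight above.
- cap_flange (a point): Centre of the underside of the loose aluminium cap's flange; z points out of the knob. The flange is 76 mm across, 5 mm thick. Start: 34 mm above the bench. Set in the mouth and let go, it rests on the catches with this point about 10 mm above case_mouth; a push of 12 to 18 N with the driver snaps it in; fully home this point is on case_mouth, flange on the rim.
- cap_plug (a point): Centre of the flat lower end of the cap's plug, 34 mm under cap_flange; it starts standing on this end on the bench. The plug is 51 mm across here, widens to a snap bead 62 mm across (19 to 22 mm below the flange) and narrows to a 56 mm neck. The cap is round, yaw does not matter; 90 g, 67 mm high.
- cap_knob (a point): Grip point of the cap: on the axis of its knob, 26 mm above cap_flange. The knob is an upright cylinder, 20 mm in diameter, standing 28 mm over the flange's upper face; its top is 7 mm above this point and the flange's upper face 21 mm below it, so fingertips must reach no more than 20 mm below it.
- driver_grip (a point): Grip point of the larger driver, on the axis of its handle, 92 mm above the underside of its foot; z is up. Turned pale wood, 220 g, 124 mm tall. The handle is an upright cylinder 32 mm in diameter from 74 to 114 mm above the underside; below it the shoulder widens to the foot, 70 mm across and 42 mm high.
- driver_foot (a point): Centre of the underside of the larger driver's foot, 92 mm below driver_grip; z is up. The foot is a ring, 70 mm across, round a hollow 34 mm wide and 36 mm deep that takes the cap's knob, so that the ring bears on the flange: this point is then 5 mm above cap_flange. It starts standing on the board.
- small_driver_mid (a point): Half-way up the small driver, not for this cap (its hollow is 14 mm wide): same shape, foot 44 mm across, 98 mm tall, handle 32 mm. It stands on the same board about 100 mm from the larger one. Leave it.
- tool_board: Fixed dark wooden board on which both drivers stand: 110 mm along its own x, 210 mm along its own y, 14 mm thick. Origin: centre of its underside; z up. The drivers start near its y axis, about 50 mm either side of the centre, in either order.
- finished_case: A finished case like the other, loose on the bench, upright, 76 mm in diameter, 158 mm tall with its knob. Origin: centre of its underside. Leave it.
- awl: An awl lying on the bench: dark wooden handle 26 mm thick, 164 mm long overall along its own x. Origin near mid-length, at bench height. Leave it.
Things that resemble listed ones, but are neither listed nor needed, are in the scene too. Leave any turquoise look-alike of the part that bears driver_grip alone.

How it is judged:
By the outcome, as a careful person would: the job done as asked, in the order asked, and still so for the second after the job is handed in, with the robot touching nothing.
It also fails if it takes over 72 s, if anything falls off the work surface, if the arm or the gripper's body presses on something with over 40 N, if the wrist force passes 120 N, or if a joint passes its speed limit or range.

## Working session

There is one attempt and no reset: what is moved stays moved. The work goes in short steps, Python scripts to look and compute and a tool call to move; the robot and the scene stay as the last step left them, time stands still between calls to the robot, and variables do not carry over. Pictures are saved under pics/ and viewed, at most 10 in all, crops included, and the job is handed in when it is done.

Besides the shell and the picture viewer there is one more tool, called after ">>>" as name(argument=value, ...) on one line, values as JSON. apply_moves: Moves the arm, as the interface text tells. Its arguments: {"type":"object","properties":{"plan":{"type":"array","items":{"type":"number"}},"hand":{"type":"number"},"squeeze":{"type":"number"}},"required":["plan"]}

```bash
mkdir -p pics; ls
cat > h.py <<'E'
import numpy as np, cv2
from station import monitor, camera, ctrl
def pts(c):
    z=c["range_z"]; K=c["mtx"]; R=cv2.Rodrigues(np.array(c["rvec"],float))[0]; t=np.array(c["tvec"]).reshape(3)
    v,u=np.mgrid[0:z.shape[0],0:z.shape[1]]
    P=np.stack([(u-K[0,2])/K[0,0]*z,(v-K[1,2])/K[1,1]*z,z],-1)
    W=(P-t)@R; W[z<=0]=np.nan
    return W
E
python3 - <<'E'
from h import *
o=monitor.get_obs(); print(o["time_s"],o["ee_pos"],o["eef_rot"],o["force"],o["grip_width"],ctrl.tcp_to_grasp)
ims=[]
for n in("scene","side"):
    c=camera(n); np.savez(n+".npz",**c); cv2.imwrite(f"pics/{n}0.png",cv2.resize(c["image"][...,::-1],(800,600),interpolation=cv2.INTER_CUBIC)); print(n,c["mtx"][0,0],c["tvec"])
E
```

```text
pics
0.0 [0.18425176 0.51794866 0.20490067] [-3.14048832e+00 -4.61353034e-05  2.79980114e+00] [0.408211   1.24086889 0.00515019] 0.09383747643942661 -0.0188
scene 398.70697877229065 [-0.47851376 -0.08119457  1.25947559]
side 434.41123037922694 [0.58802897 0.17770102 1.08896687]
```

View pics/scene0.png

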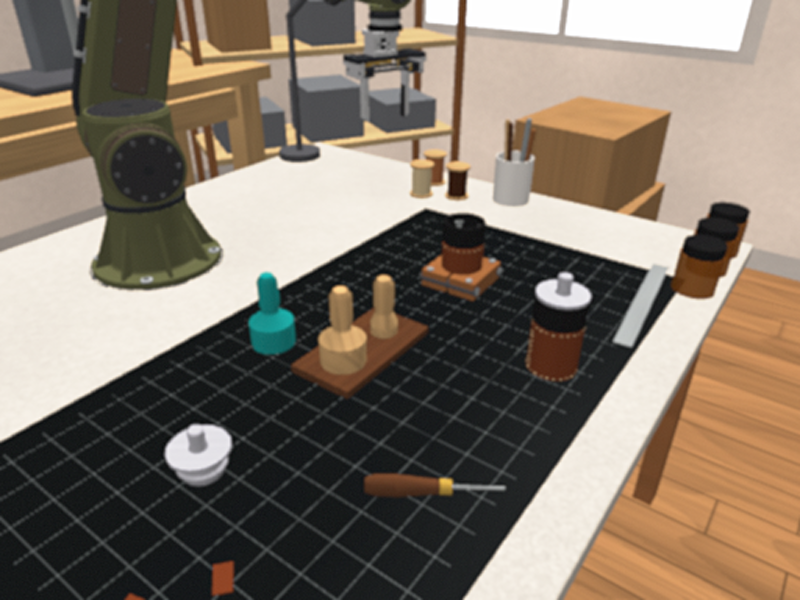

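View pics/side0.png

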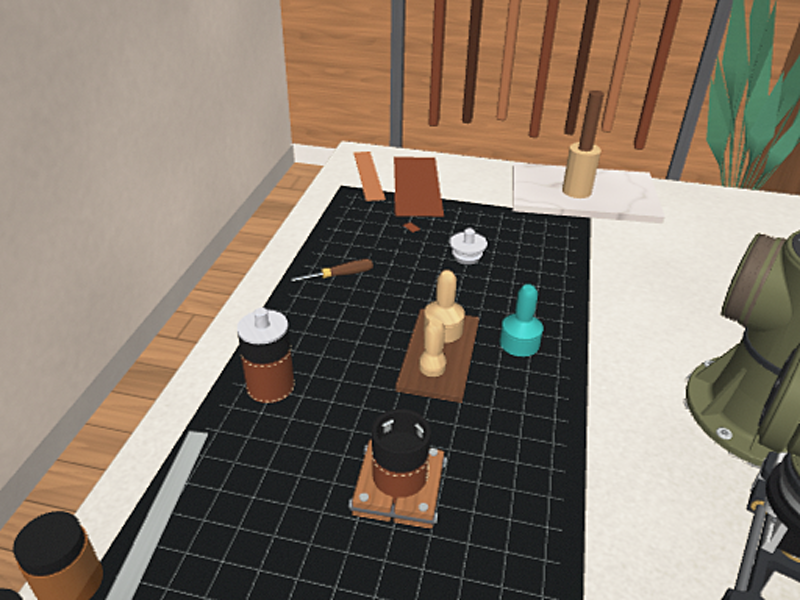

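The scene view shows these candidates (pixels in the 800x600 view):
- **Cap:** the loose cap is at (198,452). The finished case's lid at (563,290) looks like it.
- **Driver:** the larger pale driver is at (342,330). The small driver at (383,305) and the turquoise look-alike at (270,315) could be taken for it, and so could the mallet on the marble slab in the side view.
- **Case:** the open case in the block is at (463,245). The finished case and the jars at (700,260) could be taken for it.

By the description I choose the loose cap, the wide pale driver and the case in the block.

```bash
cat > m.py <<'E'
from h import *
from scipy.optimize import least_squares
def circ(P,r=None):
    P=P[:,:2]; c0=P.mean(0)
    s=least_squares(lambda q:np.hypot(*(P-q[:2]).T)-(q[2] if r is None else r),[*c0,.03],loss="soft_l1",f_scale=.001).x
    return s.round(4)
E
python3 - <<'E'
from m import *
S=800/512
box={"scene":{"cap":(160,420,238,490),"drv":(312,280,372,378),"small":(366,270,402,338),"case":(438,212,490,275),"teal":(245,270,298,352),"fin":(525,268,595,380)},
"side":{"cap":(446,225,490,264),"drv":(424,268,468,342),"small":(416,314,448,378),"case":(368,405,434,496),"teal":(498,280,546,356),"fin":(236,305,296,402)}}
for n in box:
    c=dict(np.load(n+".npz")); W=pts(c)
    for k,(a,b,d,e) in box[n].items():
        P=W[int(b/S):int(e/S),int(a/S):int(d/S)].reshape(-1,3); P=P[np.isfinite(P[:,0])]
        sl={"cap":[(.036,.042),(.062,.072)],"drv":[(.02,.05),(.09,.125),(.13,.145)],"small":[(.07,.1),(.1,.12)],"case":[(.095,.122),(.123,.128)],"teal":[(.01,.035),(.08,.11)],"fin":[(.02,.09),(.15,.165)]}[k]
        for lo,hi in sl:
            Q=P[(P[:,2]>lo)&(P[:,2]<hi)]
            if len(Q)<5: print(n,k,lo,len(Q));continue
            # keep main cluster
            m=np.median(Q,0);Q=Q[np.hypot(*(Q-m)[:,:2].T)<.06]
            print(n,k,lo,len(Q),"mean",Q.mean(0).round(4),"circ",circ(Q),"mid",((Q.min(0)+Q.max(0))/2).round(4),"zmax",P[:,2].max().round(3))
E
```

```text
scene cap 0.036 792 mean [ 0.5383 -0.3199  0.0387] circ [ 0.5328 -0.3158  0.0288] mid [ 0.5341 -0.3165  0.039 ] zmax 0.069
scene cap 0.062 75 mean [ 0.5356 -0.3177  0.066 ] circ [ 0.5352 -0.3173  0.0072] mid [ 0.5339 -0.3174  0.0659] zmax 0.069
scene drv 0.02 317 mean [ 0.556  -0.0748  0.0351] circ [ 0.5374 -0.0541  0.0347] mid [ 0.5444 -0.0644  0.035 ] zmax 0.14
scene drv 0.09 185 mean [ 0.5459 -0.0635  0.1077] circ [ 0.5375 -0.0542  0.0158] mid [ 0.5408 -0.06    0.1075] zmax 0.14
scene drv 0.13 86 mean [ 0.5412 -0.0584  0.1356] circ [ 0.5395 -0.0564  0.0096] mid [ 0.5401 -0.0569  0.1349] zmax 0.14
scene small 0.07 143 mean [0.5458 0.0371 0.0851] circ [0.5373 0.0467 0.016 ] mid [0.5423 0.041  0.085 ] zmax 0.113
scene small 0.1 91 mean [0.5421 0.0408 0.1078] circ [0.5405 0.043  0.01  ] mid [0.5408 0.0428 0.1071] zmax 0.113
scene case 0.095 387 mean [0.5418 0.2793 0.1097] circ [0.5392 0.2844 0.0353] mid [0.5406 0.2838 0.1086] zmax 0.128
scene case 0.123 97 mean [0.5393 0.2852 0.1248] circ [0.5383 0.2847 0.0347] mid [0.5375 0.2874 0.1254] zmax 0.128
scene teal 0.01 233 mean [ 0.4218 -0
[... 1250 characters left out ...]
x 0.116
side case 0.095 582 mean [0.5357 0.2917 0.1089] circ [0.5359 0.2911 0.035 ] mid [0.5351 0.2902 0.1085] zmax 0.13
side case 0.123 280 mean [0.5356 0.2909 0.126 ] circ [0.5365 0.2892 0.0351] mid [0.5366 0.2882 0.1255] zmax 0.13
side teal 0.01 181 mean [ 0.3999 -0.0411  0.0228] circ [ 0.4    -0.0687  0.0348] mid [ 0.4001 -0.0475  0.0225] zmax 0.128
side teal 0.08 108 mean [ 0.3999 -0.0563  0.0947] circ [ 0.4002 -0.0687  0.0157] mid [ 0.4    -0.0595  0.0948] zmax 0.128
side fin 0.02 636 mean [0.7742 0.1663 0.0553] circ [0.7877 0.1393 0.0378] mid [0.7848 0.1533 0.055 ] zmax 0.162
side fin 0.15 63 mean [0.7857 0.1435 0.1573] circ [0.7867 0.1418 0.0077] mid [0.7863 0.1413 0.1562] zmax 0.162
```

Run:
```python
from h import *
c=dict(np.load("scene.npz")); im=c["image"][120:330,95:345,::-1]
a=cv2.resize(im,None,fx=3,fy=2.8,interpolation=cv2.INTER_CUBIC); cv2.imwrite("pics/crop.png",a)
```

```text
(no output)
```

View pics/crop.png

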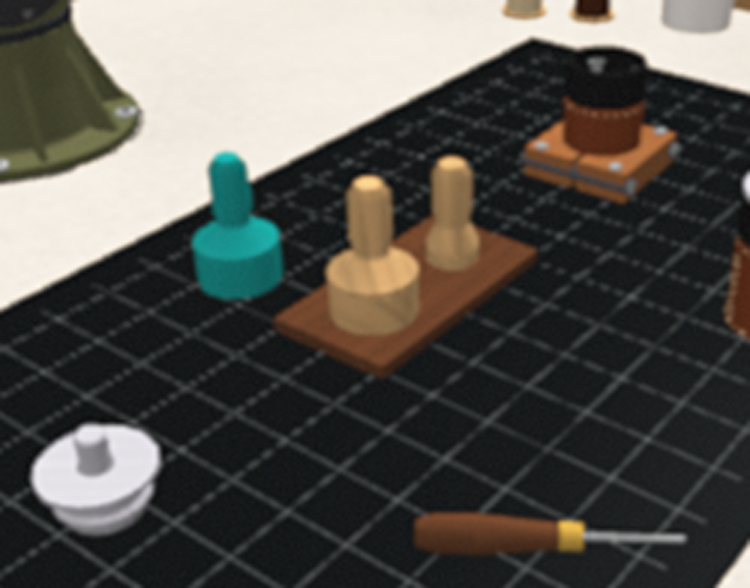

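The crop confirms the choice: loose cap at (93,470), and the wide-footed pale driver at (373,260) between the turquoise look-alike at (237,230) and the small driver at (452,215). I'll turn the tool so it closes along world x, then go over the case for a close look.

>>> apply_moves(plan=[0,0,-5,0.137,0,0,-5,0.137,0,0,-5,0.137,0,0,-5,0.137,0,0,-5,0.137,0,0,-5,0.137,0,0,-5,0.137,0,0,-5,0.137,0,0,-5,0.133,-23,34,0,0,-23,34,0,0,-23,34,0,0,-23,34,0,0,-23,34,0,0,-23,34,0,0,-23,34,0,0,-23,34,0,0,-23,34,0,0,0,0,0,0], hand=1)

```text
time_s: 2.0
ee_pos: [0.4931, 0.3083, 0.2495]
eef_rot: [-3.141, 0.001, 1.567]
force: [-0.4, 0.8, -0.4]
grip_width: 0.0942
grip_force: 0.0
```

```bash
cat >> m.py <<'E'
def wpts(c):
    z=c["range_z"]; K=c["mtx"]; R=cv2.Rodrigues(np.array(c["rvec"],float))[0]; t=np.array(c["tvec"]).reshape(3)
    v,u=np.mgrid[0:z.shape[0],0:z.shape[1]].astype(float)
    a=(u-K[0,2])/K[0,0]; b=(v-K[1,2])/K[1,1]; th=np.hypot(a,b); s=np.where(th<1e-9,1,np.tan(np.minimum(th,1.5))/np.maximum(th,1e-9))
    W=(np.stack([a*s*z,b*s*z,z],-1)-t)@R; W[(z<=0)|(th>1.3)]=np.nan
    return W
def outer(P,c,r=None): # per-bearing outermost points
    P=P[:,:2]; d=P-c; a=np.degrees(np.arctan2(d[:,1],d[:,0]))//10; R=np.hypot(*d.T)
    return np.array([P[a==k][R[a==k].argmax()] for k in np.unique(a)])
E
python3 - <<'E'
from m import *
o=monitor.get_obs(); print(o["time_s"],o["ee_pos"],o["eef_rot"],o["qpos"])
c=camera("wrist"); np.savez("w1.npz",**c); cv2.imwrite("pics/w1.png",c["image"][...,::-1])
W=wpts(c); P=W.reshape(-1,3); P=P[np.isfinite(P[:,0])]
Q=P[(abs(P[:,2]-.125)<.004)&(np.hypot(P[:,0]-.537,P[:,1]-.288)<.05)]
print(len(Q), circ(Q),((Q.min(0)+Q.max(0))/2), np.ptp(Q,axis=0))
E
```

```text
2.0 [0.49311671 0.30833493 0.24947994] [-3.14074690e+00  1.10879564e-03  1.56670006e+00] [ 4.96089882e-01  3.43350105e-01  1.36191798e+00 -5.72415405e-04
  1.43759850e+00  5.00262994e-01]
1206 [0.5366 0.2885 0.0347] [0.53692341 0.28805958 0.12433221] [0.07534976 0.07560527 0.00663961]
```

View pics/w1.png

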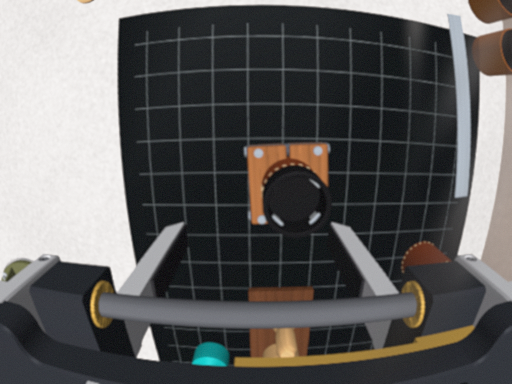

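The wrist view shows the case mouth at (297,198), with the four catches visible. The mouth centre comes out at (0.5367, 0.2883), and the rim measures 75.5 mm across against the 77 mm given, so it holds up. Next I go over the cap.

>>> apply_moves(plan=[-39,2.5,0,0,-39,2.5,0,0,-39,2.5,0,0,-39,2.5,0,0,-39,2.5,0,0,-39,2.5,0,0,-39,2.5,0,0,-39,2.5,0,0,-39,2.5,0,0,-39,2.5,0,0,-39,2.5,0,0,-39,2.5,0,0,-39,2.5,0,0,-39,2.5,0,0,-39,2.5,0,0,-39,2.5,0,0,0,0,0,0,0,0,0,0])

```text
time_s: 3.85
ee_pos: [0.5304, -0.312, 0.25]
eef_rot: [-3.141, -0.001, 1.571]
force: [0.4, -0.0, 1.0]
grip_width: 0.0941
grip_force: 0.0
```

```bash
cat > capm.py <<'E'
from m import *
o=monitor.get_obs(); print(o["time_s"],o["ee_pos"],o["eef_rot"],o["qpos"][5],o["force"])
P=wpts(camera("wrist")).reshape(-1,3); P=P[np.isfinite(P[:,0])]
N=P[np.hypot(P[:,0]-.533,P[:,1]+.316)<.06]
for z,t in((.039,.004),(.067,.003)):
    Q=N[abs(N[:,2]-z)<t]; print(z,len(Q),circ(Q),((Q.min(0)+Q.max(0))/2).round(4),np.ptp(Q,axis=0).round(4))
E
python3 capm.py
```

```text
3.85 [ 0.53044434 -0.31204543  0.24996248] [-3.14093656e+00 -7.85962538e-04  1.57077345e+00] -0.5913914587351141 [ 0.43514011 -0.04246571  1.00633641]
0.039 2230 [ 0.533  -0.317   0.0282] [ 0.5328 -0.3165  0.039 ] [0.0756 0.0759 0.008 ]
0.067 196 [ 0.5329 -0.3161  0.007 ] [ 0.5333 -0.3168  0.0673] [0.0189 0.0198 0.0051]
```

>>> apply_moves(plan=[-4.5,2.5,35,0,0,0,35,0,0,0,35,0,0,0,30,0,0,0,25,0,0,0,20,0,0,0,12,0,0,0,8,0,0,0,6,0,0,0,0,0,0,0,0,0])

```text
time_s: 5.0
ee_pos: [0.5331, -0.3174, 0.0451]
eef_rot: [3.141, 0.001, 1.571]
force: [-0.2, -0.8, -0.8]
grip_width: 0.094
grip_force: 0.0
```

>>> apply_moves(plan=[0,0,0,0,0,0,0,0,0,0,0,0,0,0,0,0,0,0,0,0,0,0,0,0,0,0,0,0,0,0,0,0], hand=-1, squeeze=20)

```text
time_s: 5.8
ee_pos: [0.5329, -0.3173, 0.0445]
eef_rot: [3.142, 0.0, 1.571]
force: [0.3, -0.7, 0.2]
grip_width: 0.033
grip_force: 0.0
```

>>> apply_moves(plan=[0,0,0,0,0,0,0,0,0,0,0,0,0,0,0,0,0,0,0,0,0,0,0,0])

```text
time_s: 6.4
ee_pos: [0.5328, -0.3173, 0.0444]
eef_rot: [-3.141, -0.0, 1.571]
force: [-0.6, 0.0, -0.7]
grip_width: 0.0194
grip_force: 20.0
```

>>> apply_moves(plan=[0,0,-5,0,0,0,-10,0,0,0,-20,0,0,0,-25,0,0,0,-25,0,0,0,-25,0,0,0,-25,0,0,0,-25,0,0,0,-20,0,0,0,-20,0,0,0,0,0,0,0,0,0])

```text
time_s: 7.6
ee_pos: [0.5328, -0.3172, 0.2444]
eef_rot: [3.141, 0.0, 1.571]
force: [0.0, -0.3, -1.5]
grip_width: 0.0196
grip_force: 20.0
```

Run:
```python
from h import *
c=camera("scene"); cv2.imwrite("pics/lift.png",cv2.resize(c["image"][200:330,60:240,::-1],None,fx=3,fy=3))
```

```text
(no output)
```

View pics/lift.png

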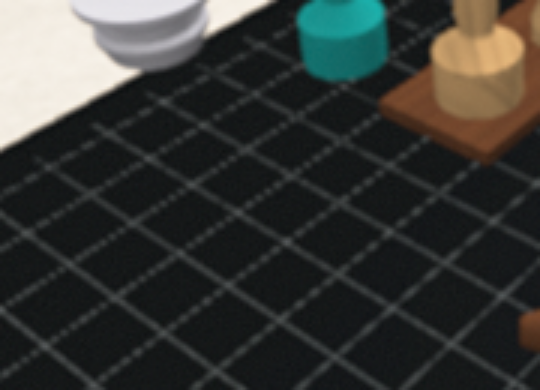

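The cap at (140,35) hangs upright in the fingers and the mat below it is empty. Now I carry it over the case.

>>> apply_moves(plan=[15,2,0,0,30,2,0,0,39,0,0,0,39,0,0,0,39,0,0,0,39,0,0,0,39,0,0,0,39,0,0,0,39,0,0,0,39,0,0,0,39,0,0,0,39,0,0,0,39,0,0,0,39,0,0,0,39,0,0,0,39,0,0,0,14,0,0,0,0,0,0,0,0,0,0,0,0,0,0,0])

```text
time_s: 9.65
ee_pos: [0.5369, 0.2864, 0.2445]
eef_rot: [-3.142, 0.0, 1.569]
force: [0.3, 0.8, -0.0]
grip_width: 0.0193
grip_force: 20.0
```

Run:
```python
from m import *
o=monitor.get_obs(); print(o["ee_pos"])
for n in("scene","side"):
    c=camera(n);W=pts(c).reshape(-1,3);W=W[np.isfinite(W[:,0])]
    Q=W[(np.hypot(W[:,0]-.537,W[:,1]-.288)<.05)&(abs(W[:,2]-.2415)<.007)]
    Q=Q[np.hypot(Q[:,0]-.537,Q[:,1]-.288)>.033]; print(n,len(Q),circ(Q,.038) if len(Q)>10 else 0)
    Q=W[(np.hypot(W[:,0]-.537,W[:,1]-.288)<.05)&(abs(W[:,2]-.11)<.012)]
    Q=Q[np.hypot(Q[:,0]-.537,Q[:,1]-.288)>.035]; print("collar",len(Q),circ(Q,.0385))
```

```text
[0.5369499  0.28641918 0.24445264]
scene 95 [0.537  0.2879 0.03  ]
collar 212 [0.5374 0.2879 0.03  ]
side 247 [0.5371 0.2863 0.03  ]
collar 289 [0.5369 0.287  0.03  ]
```

>>> apply_moves(plan=[0.7,0,15,0,0,0,20,0,0,0,20,0,0,0,12,0,0,0,8,0,0,0,6,0,0,0,5,0,0,0,4,0,0,0,0,0,0,0,0,0])

```text
time_s: 10.75
ee_pos: [0.5369, 0.2882, 0.1545]
eef_rot: [3.142, 0.0, 1.571]
force: [-0.5, -2.2, -2.4]
grip_width: 0.0195
grip_force: 20.0
```

>>> apply_moves(plan=[0,0,2,0,0,0,2,0,0,0,2,0,0,0,0,0])

```text
time_s: 11.15
ee_pos: [0.5369, 0.2883, 0.1482]
eef_rot: [-3.142, 0.0, 1.571]
force: [0.6, -3.6, -0.3]
grip_width: 0.0194
grip_force: 20.0
```

>>> apply_moves(plan=[-1,0,0,0,0,0,0,0,0,0,1,0,0,0,0,0])

```text
time_s: 11.55
ee_pos: [0.5368, 0.2875, 0.1474]
eef_rot: [3.142, -0.0, 1.571]
force: [0.5, -0.4, -0.5]
grip_width: 0.0195
grip_force: 20.0
```

>>> apply_moves(plan=[0,0,1,0,0,0,0,0])

```text
time_s: 11.75
ee_pos: [0.5369, 0.2874, 0.1465]
eef_rot: [3.141, -0.0, 1.571]
force: [0.9, -1.0, -1.0]
grip_width: 0.0194
grip_force: 20.0
```

>>> apply_moves(plan=[0,0,0,0,0,0,0,0,0,0,0,0,0,0,0,0,0,0,0,0,0,0,0,0], hand=0)

```text
time_s: 12.35
ee_pos: [0.5368, 0.2874, 0.1464]
eef_rot: [-3.142, -0.0, 1.571]
force: [0.3, -0.3, -0.2]
grip_width: 0.0473
grip_force: 0.0
```

>>> apply_moves(plan=[0,0,-5,0,0,0,-15,0,0,0,-25,0,0,0,-30,0,0,0,-30,0,0,0,-20,0,0,0,0,0,0,0,0,0], hand=1)

```text
time_s: 13.15
ee_pos: [0.5368, 0.2873, 0.2716]
eef_rot: [3.141, -0.0, 1.571]
force: [0.4, 0.6, 0.4]
grip_width: 0.0938
grip_force: 0.0
```

```bash
cat > chk.py <<'E'
from m import *
o=monitor.get_obs(); print(o["time_s"],o["ee_pos"],o["force"])
c=camera("wrist"); cv2.imwrite("pics/chk%d.png"%int(o["time_s"]),c["image"][...,::-1])
W=wpts(c).reshape(-1,3);W=W[np.isfinite(W[:,0])]
N=W[(np.hypot(W[:,0]-.537,W[:,1]-.288)<.045)&(W[:,2]>.12)&(W[:,2]<.19)]
print(np.histogram(N[:,2],np.arange(.12,.19,.005)))
kt=N[:,2].max(); K=N[N[:,2]>kt-.004]; print("knob",len(K),kt,circ(K),((K.min(0)+K.max(0))/2).round(4))
F=N[(np.hypot(N[:,0]-.537,N[:,1]-.288)<.034)&(np.hypot(N[:,0]-.537,N[:,1]-.288)>.016)]
F=F[abs(F[:,2]-np.median(F[:,2]))<.005]
A=np.c_[F[:,:2]-[.537,.288],np.ones(len(F))]; print("plane slopes,z",np.linalg.lstsq(A,F[:,2],rcond=None)[0].round(4),"ext",((F.min(0)+F.max(0))/2).round(4))
E
python3 chk.py
```

```text
13.15 [0.5367537  0.28734459 0.27156806] [0.38420117 0.60170313 0.42538816]
(array([  74,   55,    0,  142, 3257,   19,   20,   18,   24,  283,   32,
          0,    0,    0]), array([0.12 , 0.125, 0.13 , 0.135, 0.14 , 0.145, 0.15 , 0.155, 0.16 ,
       0.165, 0.17 , 0.175, 0.18 , 0.185, 0.19 ]))
knob 298 0.1713112407013818 [0.5371 0.2878 0.0069] [0.5371 0.2876 0.1693]
plane slopes,z [0.0028 0.0007 0.1413] ext [0.5367 0.2879 0.1412]
```

The cap rests level on the catches: flange underside near 136 mm, slope under 0.3%. Next is the driver.

>>> apply_moves(plan=[-20,0,0,0,-38,0,0,0,-38,0,0,0,-38,0,0,0,-38,0,0,0,-38,0,0,0,-38,0,0,0,-38,0,0,0,-38,0,0,0,-18,0,0,0,0,0,0,0,0,0,0,0])

```text
time_s: 14.4
ee_pos: [0.5366, -0.0544, 0.2706]
eef_rot: [-3.14, -0.0, 1.57]
force: [0.3, -0.2, 0.1]
grip_width: 0.0939
grip_force: 0.0
```

Run:
```python
from m import *
o=monitor.get_obs(); print(o["time_s"],o["ee_pos"],o["eef_rot"])
c=camera("wrist"); cv2.imwrite("pics/drv.png",c["image"][...,::-1])
W=wpts(c).reshape(-1,3);W=W[np.isfinite(W[:,0])]
N=W[np.hypot(W[:,0]-.537,W[:,1]+.0545)<.045]
for lo,hi in((.022,.048),(.09,.125),(.128,.145)):
    Q=N[(N[:,2]>lo)&(N[:,2]<hi)]; print(lo,len(Q),circ(Q),((Q.min(0)+Q.max(0))/2).round(4),np.ptp(Q,axis=0).round(3))
Q=W[(abs(W[:,2]-.014)<.003)&(abs(W[:,0]-.537)<.09)&(abs(W[:,1])<.16)]; print("board",Q[:,:2].min(0),Q[:,:2].max(0),cv2.minAreaRect((Q[:,:2]*1000).astype(np.float32)))
```

```text
14.4 [ 0.53659421 -0.05436386  0.27060795] [-3.14013608e+00 -3.87943459e-04  1.57022021e+00]
0.022 70 [ 0.5371 -0.054   0.0348] [ 0.537  -0.0266  0.035 ] [0.057 0.015 0.024]
0.09 130 [ 0.537  -0.0545  0.0159] [ 0.5372 -0.0445  0.1073] [0.031 0.012 0.034]
0.128 617 [ 0.537  -0.0528  0.0107] [ 0.5368 -0.0542  0.1342] [0.03  0.031 0.012]
board [ 0.47749103 -0.10868338] [0.58973204 0.10162228] ((533.0010375976562, -3.9170150756835938), (110.76280212402344, 210.62596130371094), 0.8658642172813416)
```

View pics/drv.png

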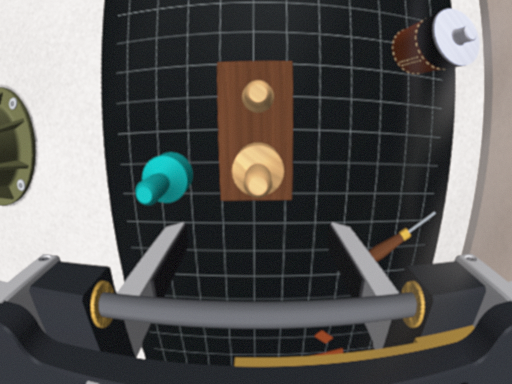

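The larger driver is at (258,172), with the small one at (258,92) and the turquoise one at (165,180). Its axis is at (0.537, -0.0543), so I descend and grip.

>>> apply_moves(plan=[0,0.4,25,0,0,0,30,0,0,0,30,0,0,0,30,0,0,0,25,0,0,0,20,0,0,0,12,0,0,0,6,0,0,0,4,0,0,0,0,0])

```text
time_s: 15.45
ee_pos: [0.5374, -0.0544, 0.0897]
eef_rot: [3.141, 0.0, 1.571]
force: [0.2, -0.4, -0.4]
grip_width: 0.0936
grip_force: 0.0
```

>>> apply_moves(plan=[0,0,0,0,0,0,0,0,0,0,0,0,0,0,0,0,0,0,0,0,0,0,0,0,0,0,0,0,0,0,0,0,0,0,0,0,0,0,0,0,0,0,0,0,0,0,0,0,0,0,0,0], hand=-1, squeeze=45)

```text
time_s: 16.75
ee_pos: [0.5372, -0.0546, 0.0894]
eef_rot: [-3.141, -0.0, 1.571]
force: [-0.4, -1.2, -1.4]
grip_width: 0.031
grip_force: 45.0
```

>>> apply_moves(plan=[0,0,-5,0,0,0,-10,0,0,0,-20,0,0,0,-25,0,0,0,-25,0,0,0,-25,0,0,0,-25,0,0,0,-25,0,0,0,-20,0,0,0,-10,0,0,0,0,0,0,0,0,0])

```text
time_s: 17.95
ee_pos: [0.537, -0.0546, 0.2786]
eef_rot: [-3.141, -0.0, 1.571]
force: [-0.5, -0.1, -2.8]
grip_width: 0.0314
grip_force: 45.0
```

>>> apply_moves(plan=[15,0,0,0,30,0,0,0,36,0,0,0,36,0,0,0,36,0,0,0,36,0,0,0,36,0,0,0,36,0,0,0,36,0,0,0,30,0,0,0,15,0,0,0,0,0,0,0,0,0,0,0,0,0,0,0])

```text
time_s: 19.35
ee_pos: [0.5374, 0.2864, 0.2794]
eef_rot: [-3.141, 0.0, 1.57]
force: [0.5, -0.5, -3.1]
grip_width: 0.0312
grip_force: 45.0
```

Run:
```python
from m import *
o=monitor.get_obs(); print(o["time_s"],o["ee_pos"],o["eef_rot"],o["force"],o["grip_width"])
for n in("scene","side"):
    c=camera(n);W=pts(c).reshape(-1,3);W=W[np.isfinite(W[:,0])]
    if n=="side": cv2.imwrite("pics/over.png",c["image"][150:384,180:340,::-1].repeat(2,0).repeat(2,1))
    D=W[(np.hypot(W[:,0]-.537,W[:,1]-.288)<.05)]
    for lo,hi,r in((.207,.225,.035),(.225,.243,.035)):
        Q=D[(D[:,2]>lo)&(D[:,2]<hi)]; print(n,"foot",lo,len(Q),circ(Q,r)[:2])
    F=D[(np.hypot(D[:,0]-.537,D[:,1]-.288)>.02)&(abs(D[:,2]-.19)<.02)]; print("foot zmin",np.percentile(F[:,2],2) if len(F) else 0)
    Q=D[(abs(D[:,2]-.155)<.009)&(np.hypot(D[:,0]-.537,D[:,1]-.288)<.016)]; print("knob",len(Q),circ(Q,.01)[:2] if len(Q)>5 else 0)
```

```text
19.35 [0.53735658 0.28635948 0.27938272] [-3.14141045e+00  3.20120555e-04  1.56968347e+00] [ 0.53757428 -0.4834809  -3.1083637 ] 0.031157367844311397
scene foot 0.207 167 [0.5374 0.287 ]
scene foot 0.225 176 [0.5374 0.2869]
foot zmin 0.20429884835424947
knob 43 [0.5371 0.2868]
side foot 0.207 235 [0.5371 0.2862]
side foot 0.225 254 [0.5372 0.2862]
foot zmin 0.20604416171080164
knob 68 [0.5366 0.2872]
```

View pics/over.png

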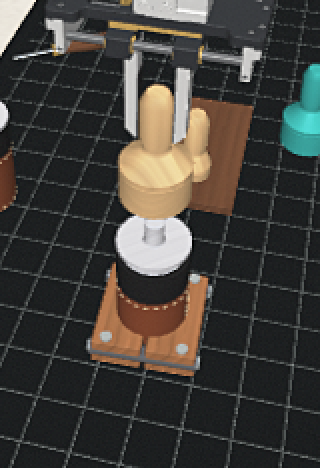

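The driver, foot at (155,190), hangs upright over the cap at (155,240), within about 1 mm of its axis. I lower it and then press gently.

>>> apply_moves(plan=[0.8,-0.4,8,0,0,0,12,0,0,0,12,0,0,0,10,0,0,0,8,0,0,0,6,0,0,0,2,0,0,0,0,0])

```text
time_s: 20.25
ee_pos: [0.5369, 0.2882, 0.2214]
eef_rot: [3.142, 0.0, 1.571]
force: [-0.2, -0.1, -2.3]
grip_width: 0.0313
grip_force: 45.0
```

>>> apply_moves(plan=[0,0,1,0,0,0,1,0,0,0,1,0,0,0,1,0,0,0,0,0])

```text
time_s: 20.75
ee_pos: [0.5368, 0.2882, 0.2173]
eef_rot: [-3.141, 0.0, 1.571]
force: [-0.2, 0.4, -2.2]
grip_width: 0.031
grip_force: 45.0
```

>>> apply_moves(plan=[0,0,1,0,0,0,1,0,0,0,0,0])

```text
time_s: 21.05
ee_pos: [0.5369, 0.2882, 0.2156]
eef_rot: [3.141, -0.0, 1.571]
force: [-0.6, 0.8, -1.6]
grip_width: 0.0314
grip_force: 45.0
```

>>> apply_moves(plan=[0,0,1,0,0,0,1,0,0,0,0,0])

```text
time_s: 21.35
ee_pos: [0.537, 0.2883, 0.214]
eef_rot: [3.141, -0.0, 1.571]
force: [-0.2, 0.0, 4.3]
grip_width: 0.0312
grip_force: 45.0
```

>>> apply_moves(plan=[0,0,1,0,0,0,1,0,0,0,0,0])

```text
time_s: 21.65
ee_pos: [0.5371, 0.2883, 0.2123]
eef_rot: [3.14, -0.001, 1.571]
force: [0.6, 0.8, 6.1]
grip_width: 0.0314
grip_force: 45.0
```

>>> apply_moves(plan=[0,0,1,0,0,0,1,0,0,0,0,0])

```text
time_s: 21.95
ee_pos: [0.537, 0.2882, 0.2094]
eef_rot: [3.141, -0.0, 1.571]
force: [1.5, 0.5, 2.2]
grip_width: 0.0315
grip_force: 45.0
```

>>> apply_moves(plan=[0,0,1,0,0,0,1,0,0,0,0,0])

```text
time_s: 22.25
ee_pos: [0.5365, 0.288, 0.2066]
eef_rot: [-3.14, 0.001, 1.571]
force: [0.6, -0.1, -2.8]
grip_width: 0.0312
grip_force: 45.0
```

>>> apply_moves(plan=[0,0,1,0,0,0,1,0,0,0,0,0])

```text
time_s: 22.55
ee_pos: [0.5368, 0.2882, 0.2054]
eef_rot: [-3.142, 0.0, 1.571]
force: [-0.3, 0.3, -1.5]
grip_width: 0.0315
grip_force: 45.0
```

>>> apply_moves(plan=[0,0,1,0,0,0,1,0,0,0,0,0])

```text
time_s: 22.85
ee_pos: [0.5369, 0.2883, 0.2053]
eef_rot: [3.14, -0.001, 1.571]
force: [-6.5, -1.9, 12.4]
grip_width: 0.0312
grip_force: 45.0
```

The push rose, dropped as it snapped, then met the hard stop at the predicted height (TCP 205 mm). I lift off and check the cap.

>>> apply_moves(plan=[0,0,-3,0,0,0,-6,0,0,0,-10,0,0,0,-15,0,0,0,-20,0,0,0,-20,0,0,0,-5,0,0,0,0,0,0,0,0,0])

```text
time_s: 23.75
ee_pos: [0.5366, 0.2881, 0.2814]
eef_rot: [-3.14, 0.001, 1.571]
force: [0.0, -0.4, -3.2]
grip_width: 0.0311
grip_force: 45.0
```

Run:
```python
from m import *
o=monitor.get_obs(); print(o["time_s"],o["ee_pos"],o["force"])
for n in("scene","side"):
    c=camera(n);W=pts(c).reshape(-1,3);W=W[np.isfinite(W[:,0])]
    d=np.hypot(W[:,0]-.537,W[:,1]-.288)
    N=W[(d<.034)&(d>.016)&(abs(W[:,2]-.135)<.009)]
    A=np.c_[N[:,:2]-[.537,.288],np.ones(len(N))]; print(n,len(N),np.linalg.lstsq(A,N[:,2],rcond=None)[0].round(4),np.median(N[:,2]))
    K=W[(d<.012)&(W[:,2]<.18)&(W[:,2]>.13)]; print("knob",len(K),K[:,2].max() if len(K) else 0)
    D=W[d<.05]
    for lo,hi,r in((.208,.225,.035),(.225,.243,.035)):
        Q=D[(D[:,2]>lo)&(D[:,2]<hi)]; print(n,"foot",lo,len(Q),circ(Q,r)[:2])
```

```text
23.75 [0.53664344 0.28807166 0.28139264] [ 0.00500873 -0.37873722 -3.19123195]
scene 127 [-0.0005  0.0025  0.1303] 0.13031840225935787
knob 72 0.15954121295577814
scene foot 0.208 164 [0.5366 0.2887]
scene foot 0.225 175 [0.5366 0.2888]
side 458 [-0.0034  0.002   0.132 ] 0.13198900453050932
knob 164 0.16252390053362442
side foot 0.208 218 [0.5362 0.2876]
side foot 0.225 255 [0.5362 0.2878]
```

The cap is home: flange top at about 130 mm and level. I return the driver to its spot on the board.

>>> apply_moves(plan=[-15,0.3,0,0,-30,0,0,0,-36,0,0,0,-36,0,0,0,-36,0,0,0,-36,0,0,0,-36,0,0,0,-36,0,0,0,-36,0,0,0,-30,0,0,0,-15.5,0,0,0,0,0,0,0,0,0,0,0,0,0,0,0])

```text
time_s: 25.25
ee_pos: [0.5371, -0.0534, 0.2824]
eef_rot: [-3.142, -0.0, 1.572]
force: [-0.8, -1.5, -2.8]
grip_width: 0.0311
grip_force: 45.0
```

>>> apply_moves(plan=[0,0,15,0,0,0,25,0,0,0,30,0,0,0,30,0,0,0,30,0,0,0,25,0,0,0,15,0,0,0,8,0,0,0,6,0,0,0,3,0,0,0,0,0,0,0,0,0])

```text
time_s: 26.45
ee_pos: [0.5375, -0.0543, 0.0961]
eef_rot: [3.141, 0.0, 1.571]
force: [0.3, -0.4, -2.9]
grip_width: 0.0313
grip_force: 45.0
```

>>> apply_moves(plan=[0,0,2,0,0,0,2,0,0,0,1,0,0,0,0,0])

```text
time_s: 26.85
ee_pos: [0.5371, -0.0543, 0.0903]
eef_rot: [-3.141, -0.0, 1.571]
force: [-0.4, -0.1, -2.4]
grip_width: 0.0314
grip_force: 45.0
```

>>> apply_moves(plan=[0,0,1,0,0,0,0.5,0,0,0,0,0])

```text
time_s: 27.15
ee_pos: [0.5373, -0.0544, 0.0894]
eef_rot: [3.141, 0.0, 1.571]
force: [-2.9, 0.3, 4.3]
grip_width: 0.0309
grip_force: 45.0
```

On the board; release, rise and back off.

>>> apply_moves(plan=[0,0,0,0,0,0,0,0,0,0,0,0,0,0,0,0,0,0,0,0,0,0,0,0,0,0,0,0,0,0,0,0,0,0,0,0,0,0,0,0], hand=1)

```text
time_s: 28.15
ee_pos: [0.5371, -0.0543, 0.089]
eef_rot: [3.142, 0.0, 1.571]
force: [-0.1, -0.8, -0.6]
grip_width: 0.094
grip_force: 0.0
```

>>> apply_moves(plan=[0,0,-8,0,0,0,-15,0,0,0,-25,0,0,0,-30,0,0,0,-30,0,0,0,-30,0,0,0,-25,0,0,0,-15,0,0,0,0,0,0,0,0,0])

```text
time_s: 29.15
ee_pos: [0.537, -0.0543, 0.2666]
eef_rot: [-3.141, -0.0, 1.571]
force: [0.4, -0.2, -0.5]
grip_width: 0.0943
grip_force: 0.0
```

Run:
```python
from m import *
o=monitor.get_obs(); print(o["time_s"],o["ee_pos"],o["grip_width"])
c=camera("scene"); cv2.imwrite("pics/final.png",cv2.resize(c["image"][...,::-1],(800,600)))
W=pts(c).reshape(-1,3);W=W[np.isfinite(W[:,0])]
N=W[np.hypot(W[:,0]-.537,W[:,1]+.0545)<.045]
for lo,hi in((.02,.05),(.09,.125)):
    print(circ(N[(N[:,2]>lo)&(N[:,2]<hi)]))
print(N[N[:,2]<.16][:,2].max())
```

```text
29.15 [ 0.53695593 -0.05428854  0.26662054] 0.09434575792129178
[ 0.5378 -0.0538  0.0347]
[ 0.5375 -0.0541  0.0158]
0.13955508600678057
```

View pics/final.png

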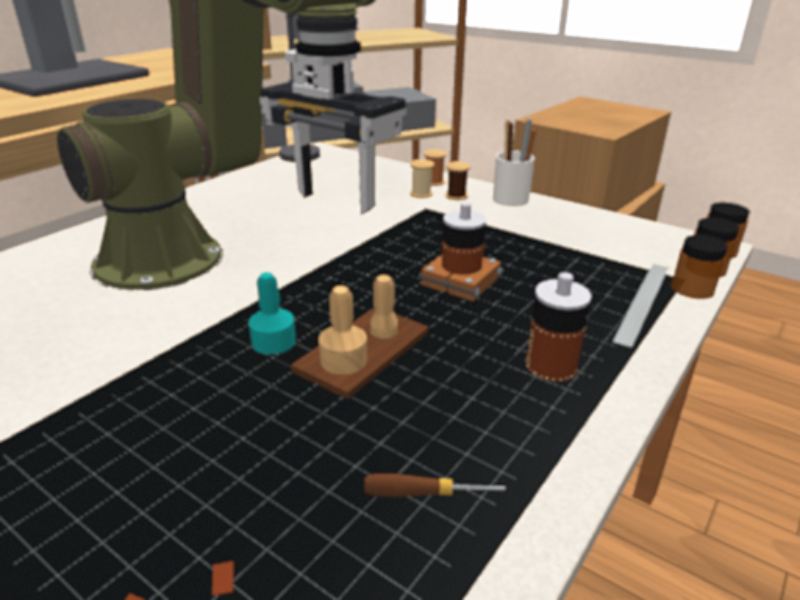

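The picture shows the closed case at (463,240), the driver upright on its board at (342,330), and everything else where it was.

```bash
python3 -c "
from station import ctrl
print(ctrl.hand_in())"
```

```text
the job is handed in; nothing more can be done
None
```

The cap is snapped fully home on the case, the larger driver stands upright on its board again, nothing else was moved, and the job was handed in at about 29 s of the 72 s allowed; the hand-in call returned no verdict.

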